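# Swap the worn-through centrifuge tube holder for the spare

### The arm

A 6-joint arm with a two-finger parallel gripper is mounted at the origin on the work surface. World frame = base frame: x ahead of the robot, y to its left, z up, the work surface at z = 0. Lengths are in m, angles in rad, forces in N, time in s.
With the tool pointing down it reaches from about 0.375 to 0.925 m from the base axis. Payload 5.7 kg.
Tool frame: the origin (TCP) lies where the fingers leave the gripper's body, on its centre line; the fingertips stand robot.tips_ahead ahead of it and the grasp point (between the pads) lies 61 mm ahead of it (robot.tips_ahead is the distance from the TCP to the fingertips, in m); z points along the fingers, y is the line along which they close (so a half turn about z gives the same grasp; the last joint's range is limited). The gripper opens to 88 mm and grips with 3 to 60 N. Pads are 20 mm wide; open, the fingers measure 115 mm over their backs; the gripper's body (75 mm by 178 mm) begins 61 mm behind the grasp point.
Start: joints at [1.231, 0.359, 1.51, -0, 1.272, -0.115], TCP at [0.134, 0.585, 0.303] pointing down, gripper open.
Joint ranges: [-2.97, 2.97], [-1.01, 2.36], [0.21, 2.38], [-0.96, 4.11], [0.2, 2.71], [-2.98, 2.98]. Speed limits (rad/s): [2.39, 2.39, 3.14, 3.14, 3.14, 3.14].

### API

Orientations are given as a rotation vector (axis times angle).
In Python, from station import robot gives the robot as it stands. The module is installed in compiled form; this text tells all that it offers.
- The arm moves only by the shell command python3 -m inch 'ROWS' [OPENING] [FORCE]. ROWS is JSON, a list of rows, each a list of 6 numbers: the shift along the tool's x, y, z scaled (see below), then the turn, a rotation vector about the tool's x, y, z scaled (see below). A call has 1 to 12 rows; each row shifts and turns the commanded pose from where the row before left it, along the tool's axes as they then stand; what a row does not reach is not made up. The controller multiplies each number of a shift by 0.1 m and each number of a turn by pi rad. A row lasts 1/10 s, in which the tool goes at most 50 mm and 8.59 degrees, less where a joint would pass 70% of its speed; a pose out of reach is approached as far as the arm can. A call with a number of a shift or a turn outside -1 to 1 is refused whole. A call with a gripper value outside its range is refused whole. OPENING is the opening, from -1 (shut) to 1 (fully open), set as the call begins (- or left out, the last holds). The fingers move at their own pace and stop on an object; FORCE is the grip in N (left out, the last holds). Time passes only in rows, so rows that do not move let the fingers close. It gives the time, the measured TCP pose, the force, the opening and the grip force at its end, in the units of the state.
- robot.sense(): the state, without advancing time (a new reading comes with each control period).
- robot.camera(name): name is "side" or "top"; returns a dict with "img" (480x640x3 uint8, red, green, blue), "camera_matrix" (3x3 intrinsics, pixels), "position" and "attitude" of the camera in the world. Camera axes: x right, y down, z forward; pixel columns grow to the right and rows downward; lengths in m; the calibration is good to about 2 mm. A picture is of the moment at which its call begins. There is no depth.
- robot.sign_off(): hands the job in; it is judged then, once.
Trained networks look in a picture, given as the dict that the camera call returned (one of the last four; its "shot" number tells which), for a name from the list of things; names that differ only in an ending like _2 or _b are one class to them, and where a whole thing is asked for, a point or a joint stands for the part that bears it (a point fixed in the world has none). Each returns a list of dicts, best first, with "p" (0 to 1); they miss things now and then, are a little off and sometimes report something else, mostly with a low value. They report only what shows in the picture. A call takes as long as a camera call.
- robot.search_frame(picture, query): "location" ([x, y, z] in m, in world coordinates, good to about 4 mm: the middle of the surface that is visible of it).
- robot.regions_of(picture, query): "pixels" (480x640 bool, what is visible of it).
- robot.landmark_of(picture, query): "location" ([x, y, z] in m, in world coordinates, good to about 4 mm: a listed point, or the origin of a listed thing).
The state is a dict: "clock": time; "joint_pos": joint angles; "qd": joint speeds; "tau": joint torques, N m; "ee_pos": TCP position; "ee_rot": TCP orientation; "wrist_force": force on the tool from outside, world axes, zero at the start; "wrist_torque": the same for the moment, N m; "width": finger opening in m; "gripper_force": force on a finger pad.
Only numpy, scipy, OpenCV 4.12 (cv2) and the standard library are available. Lean on these libraries where they do the work, as an engineer would, in place of code of your own. Each camera call takes 0.05 s, during which the arm holds its last target. There are 200 camera calls.

### The job

One of the two tube holders in the two-place carrier has a worn-through bottom: probe their bores with the pin from the stand to find which (the pin goes in all the way, collar on the rim), and leave the pin fully home in that holder as its tag. Swap that holder, pin and all, with the spare one: the tagged holder ends in the spare's cradle, the spare in the carrier pocket it left, and the sound holder in its own pocket, each standing flat and upright in its pocket. Never tip a holder over, and leave the bottle, the sealer and the sample box where they are.

Things in the scene. Friction and masses are not known exactly. Their poses are not given: they have to be found in the camera images.
- carrier: fixed aluminium carrier, a plate 90 mm along its x, 230 mm along its y and 8 mm thick, with two square pockets 130 mm apart along y. Origin: centre of its underside, on the table.
- pocket_a (a point): centre of the floor of the carrier's pocket at its +y end, 8 mm above the table. The pocket is 68 mm square inside; its walls are 6 mm thick and stand 10 mm above the floor.
- pocket_b (a point): the same for the pocket at the carrier's -y end.
- cradle: fixed aluminium cradle for the spare, a plate 90 by 90 mm, 8 mm thick, with one such pocket in its middle. Origin: centre of its underside.
- cradle_pocket (a point): centre of the floor of the cradle's pocket (68 mm square inside, walls 6 mm thick and 10 mm high), 8 mm above the table.
- holder_a: Round grey plastic tube holder, 56 mm diameter, 90 mm tall, 0.17 to 0.31 kg, starting upright in pocket_a. Origin: centre of its underside, z up. A 24 mm bore runs down its axis to a loose rubber cushion 14 mm thick (4 to 18 mm above the underside). In one of holder_a and holder_b, at random, the cushion is worn through; they look alike from outside.
- holder_b: Holder like holder_a, starting in pocket_b. The worn cushion has a 16 mm hole in its middle, which goes on through the holder's underside (17 mm); the whole cushion closes the bore 72 mm below the rim. Rims are flat. Exactly one of holder_a and holder_b is worn.
- holder_spare: The spare: a holder of the same outside, weight and origin, sound (bore blind, 72 mm deep), starting upright in the cradle's pocket.
- pin: Probe pin, 119 mm, 0.1 kg: steel shaft 10 mm across, 84 mm long, tapered tip; collar 36 mm across, 3 mm thick; black round grip 28 mm across, 32 mm tall. Origin: the tip's end; z up to the grip (collar's underside at 84 mm). Starts upright. In a sound holder it stops with the collar 12 mm above the rim; in the worn one the collar meets the rim, the tip 6 mm above the holder's underside.
- pin_stand: Fixed white stand: base 90 by 70 mm, two side walls, on top a 60 by 60 mm plate, 92 mm high, with a 14 mm square hole in its middle, in which the pin hangs by its collar, its tip 8 mm above the table. Origin: centre of its underside, on the table, straight below the hole.
- bottle: bystander: white bottle, 60 mm diameter, 130 mm tall, standing. Origin: centre of its underside.
- sealer: bystander: grey hand-held tube sealer lying on the table, 45 mm wide (x), 195 mm long (y, from -75 to +120 mm), 38 mm high. Origin: on its underside.
- sample_box: bystander: flat white sample box with blue lid, 134 by 134 mm, 52 mm high. Origin: centre of its underside.

How it is judged:
By the outcome, as a careful person would: the job done as asked, in the order asked, and still so for the second after the job is handed in, with the robot touching nothing.
It also fails if it takes over 72 s, if anything falls off the work surface, if the arm or the gripper's body presses on something with over 40 N, if the wrist force passes 120 N, or if a joint passes its speed limit or range.

## Working session

There is one attempt and no reset: what is moved stays moved. The work goes in short steps, Python scripts to look and compute and a shell command to move; the robot and the scene stay as the last step left them, time stands still between calls to the robot, and variables do not carry over. Pictures are saved under pics/ and viewed, at most 10 in all, crops included, and the job is handed in when it is done.

```bash
mkdir -p pics; cat > h.py <<'E'
import numpy as np, cv2
from scipy.spatial.transform import Rotation as R
from station import robot
def att(c):
    a=np.array(c["attitude"],float)
    return a if a.shape==(3,3) else (R.from_rotvec(a).as_matrix() if a.size==3 else None)
def proj(c,p):
    K=np.array(c["camera_matrix"]);q=att(c).T@(np.array(p,float)-np.array(c["position"]));q=K@q;return q[:2]/q[2]
def ray(c,uv,z):
    K=np.array(c["camera_matrix"]);d=att(c)@np.linalg.solve(K,[uv[0],uv[1],1.]);p=np.array(c["position"]);return p+d*(z-p[2])/d[2]
def save(c,n): cv2.imwrite("pics/"+n,cv2.cvtColor(c["img"],cv2.COLOR_RGB2BGR))
np.set_printoptions(precision=4,suppress=True)
E
python3 - <<'E'
from h import *
s=robot.sense();print({k:np.array(v) for k,v in s.items()},robot.tips_ahead)
print(R.from_rotvec(s["ee_rot"]).as_matrix())
for n in("top","side"):
    c=robot.camera(n);save(c,n+"0.png");print(n,c["position"],c["attitude"],c["camera_matrix"])
    for q in["carrier","pocket_a","pocket_b","cradle","cradle_pocket","holder_a","holder_b","holder_spare","pin","pin_stand","bottle","sealer","sample_box"]:
        r=robot.landmark_of(c,q)
        print(q,[(np.array(x["location"]),round(x["p"],2),proj(c,x["location"]).round()) for x in r[:4]])
print(robot.sense()["clock"])
E
```

```text
{'clock': array(0.), 'joint_pos': array([ 1.2309,  0.3595,  1.5114,  0.    ,  1.2725, -0.1151]), 'qd': array([-0.0004,  0.0005,  0.0008, -0.0002, -0.0009,  0.001 ]), 'tau': array([  0.0016, -51.5393, -27.0731,   0.0674,   0.0352,  -0.0001]), 'ee_pos': array([0.1336, 0.5844, 0.3018]), 'ee_rot': array([-0.3524, -3.1213,  0.0028]), 'wrist_force': array([0.1125, 0.0774, 0.0939]), 'wrist_torque': array([-0.0156, -0.0372,  0.0031]), 'gripper_force': array(0.), 'width': array(0.0876)} 0.08
[[-0.9748  0.223  -0.0006]
 [ 0.223   0.9748 -0.0017]
 [ 0.0002 -0.0018 -1.    ]]
top [ 0.384  -0.0985  1.1063] [-2.164   2.0542 -0.2047] [[527.9846   0.     320.9579]
 [  0.     527.9846 236.9926]
 [  0.       0.       1.    ]]
carrier [(array([0.5428, 0.1442, 0.001 ]), 0.7, array([213., 263.]))]
pocket_a [(array([0.5476, 0.0747, 0.0086]), 0.86, array([245., 262.])), (array([0.5282, 0.2075, 0.0082]), 0.8, array([182., 268.]))]
pocket_b [(array([0.5476, 0.0747, 0.0086]), 0.86, array([245., 262.])), (array([0.5282, 0.2075, 0.0082]), 0.8, array([182., 268.]))]
cradle [(array([ 0.6243, -0.2322, -0.0023]), 0.
[... 1737 characters left out ...]
rray([0.5517, 0.0777, 0.0121]), 0.78, array([279., 225.])), (array([0.5336, 0.208 , 0.0086]), 0.65, array([255., 209.]))]
holder_spare [(array([ 0.6258, -0.2304,  0.0065]), 0.81, array([369., 279.])), (array([ 0.4565, -0.1648, -0.0009]), 0.48, array([283., 289.]))]
pin [(array([ 0.461 , -0.1636,  0.0016]), 0.64, array([285., 287.]))]
pin_stand [(array([ 0.4566, -0.1632, -0.0009]), 0.57, array([283., 288.]))]
bottle [(array([ 0.7506, -0.049 , -0.0017]), 0.85, array([371., 232.])), (array([ 0.6242, -0.2311, -0.0008]), 0.48, array([368., 282.]))]
sealer [(array([0.777 , 0.0807, 0.0031]), 0.62, array([353., 208.]))]
sample_box [(array([ 0.3652, -0.4423,  0.0033]), 0.89, array([301., 401.]))]
1.4
```

```bash
python3 -c "
import cv2
a=cv2.imread('pics/top0.png')[130:430,140:540];cv2.imwrite('pics/top0c.png',cv2.resize(a,(800,600),interpolation=cv2.INTER_CUBIC))"
```

```text
(no output)
```

View pics/top0c.png

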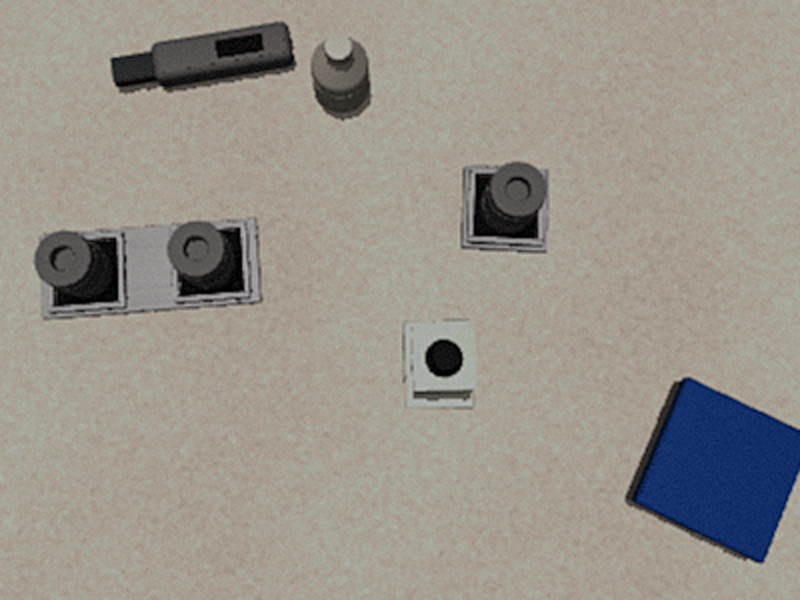

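View pics/side0.png

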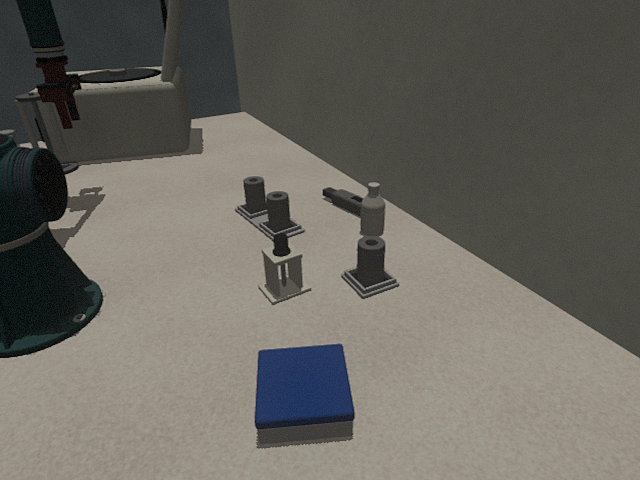

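The top crop shows two holders in the carrier, with rims at full-image (172,258) and (238,254). The spare's rim is at (398,224) and the pin's black grip on the stand is at (362,309). The side view agrees with the network positions. Next I'll fit the rims and the grip more exactly.

```bash
cat >> h.py <<'E'
def fit(c,uv,z,r,dark=False,rad=26):
    """centre of a disc of radius r at height z seen near uv: best edge contrast over sub-mm grid"""
    g=cv2.GaussianBlur(c["img"].astype(np.float32).mean(2),(0,0),0.8)
    p0=ray(c,uv,z);t=np.linspace(0,2*np.pi,72,endpoint=False);best=None
    def samp(p,rr):
        P=np.array([proj(c,p+rr*np.array([np.cos(a),np.sin(a),0])) for a in t]).astype(np.float32)
        return cv2.remap(g,P[:,:1],P[:,1:],cv2.INTER_LINEAR)[:,0]
    for step,n in((.003,4),(.001,3),(.0005,2)):
        C=[]
        for i in range(-n,n+1):
            for j in range(-n,n+1):
                p=p0+[i*step,j*step,0];C.append((np.abs(np.median(samp(p,r+.002)-samp(p,r-.002)))+np.abs(np.mean(samp(p,r+.002)-samp(p,r-.002))),p))
        s,p0=max(C,key=lambda x:x[0])
    return p0,s
def delta(target):
    s=robot.sense();M=R.from_rotvec(s["ee_rot"]).as_matrix()
    d=np.array(target)-s["ee_pos"];print("ee",np.array(s["ee_pos"]),"dz tilt",M[:,2],"dworld",d,"-> total tool units",M.T@d/0.1)
E
python3 - <<'E'
from h import *
c=robot.camera("top")
for n,uv,z,r in(("A",(172,258),.098,.012),("A",(172,258),.098,.028),("B",(238,254),.098,.012),("B",(238,254),.098,.028),("S",(398,224),.098,.012),("S",(398,224),.098,.028),("pin",(362,309),.127,.014)):
    print(n,r,*fit(c,uv,z,r))
delta([.5,.2,.3]);print(c["shot"])
E
```

```text
A 0.012 [0.5473 0.2171 0.098 ] 51.432648
A 0.028 [0.5333 0.2036 0.098 ] 62.784386
B 0.012 [0.5517 0.0791 0.098 ] 46.74314
B 0.028 [0.5492 0.0766 0.098 ] 46.018
S 0.012 [ 0.6279 -0.2351  0.098 ] 36.70337
S 0.028 [ 0.6239 -0.2341  0.098 ] 45.774452
pin 0.014 [ 0.4524 -0.1608  0.127 ] 125.006355
ee [0.1337 0.5849 0.3026] dz tilt [-0.     -0.0001 -1.    ] dworld [ 0.3663 -0.3849 -0.0026] -> total tool units [-4.4283 -2.9355  0.0264]
3
```

```bash
python3 - <<'E'
from h import *
c=robot.camera("top");s=robot.camera("side")
print(fit(c,(362,309),.127,.014),fit(c,(362,309),.095,.018))
rg=robot.regions_of(c,"pin")[0]["pixels"];rs=robot.regions_of(s,"pin")[0]["pixels"]
for m in(rg,rs): v,u=np.nonzero(m);print(u.min(),u.max(),v.min(),v.max(),u.mean(),v.mean())
def crop(c,uv,w,objs):
    im=cv2.cvtColor(c["img"],cv2.COLOR_RGB2BGR);u,v=map(int,uv);k=400/(2*w)
    o=cv2.resize(im[v-w:v+w,u-w:u+w],(400,400),interpolation=cv2.INTER_CUBIC)
    for (p,r,col) in objs:
        P=np.array([proj(c,np.array(p)+r*np.array([np.cos(a),np.sin(a),0])) for a in np.linspace(0,6.283,60)])
        cv2.polylines(o,[((P-[u-w,v-w]+.5)*k).astype(int)],True,col,1)
    return o
P=[((.456,-.162,.127),.014,(0,255,0)),((.456,-.162,.095),.018,(0,0,255))]
H=[((.5333,.2036,.098),.028,(0,255,0)),((.5492,.0766,.098),.028,(0,255,0)),((.5333,.2036,.098),.012,(0,0,255)),((.5492,.0766,.098),.012,(0,0,255))]
a=np.hstack([crop(c,(362,309),25,P),crop(s,(281,245),25,P)]);
b=np.hstack([crop(c,(205,256),50,H),crop(s,(268,200),40,H)])
cv2.imwrite("pics/ov.png",cv2.resize(np.vstack([a,b]),(600,600)))
E
```

```text
(array([ 0.4529, -0.1603,  0.127 ]), np.float32(124.83527)) (array([ 0.4572, -0.167 ,  0.095 ]), np.float32(232.33922))
352 370 299 318 361.1587837837838 308.39864864864865
273 290 233 284 281.67493796526054 251.05955334987593
```

View pics/ov.png

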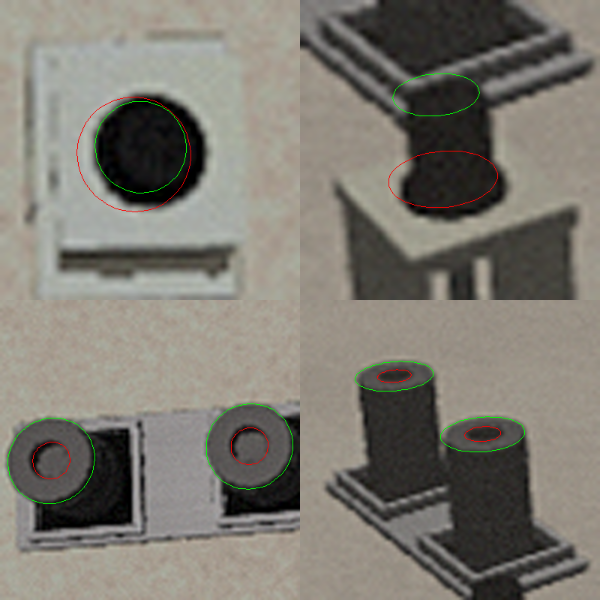

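```bash
python3 -m inch '[[-0.35,-0.23,0,0,0,0],[-0.45,-0.3,0,0,0,0],[-0.45,-0.3,0,0,0,0],[-0.45,-0.3,0,0,0,0],[-0.45,-0.3,0,0,0,0],[-0.45,-0.3,0,0,0,0],[-0.45,-0.3,0,0,0,0],[-0.45,-0.3,0,0,0,0],[-0.4,-0.3,0,0,0,0],[-0.3,-0.2,0,0,0,0],[-0.2,-0.1,0,0,0,0]]' 1
```

```text
clock: 2.75
ee_pos: [0.4794, 0.2195, 0.3028]
ee_rot: [0.356, 3.121, -0.001]
wrist_force: [-0.4, 0.1, -0.0]
width: 0.0881
gripper_force: 0.0
```

Overlay: the holder rim circles sit right on both rims in both views. The pin guess is about 5 mm off in y, so I'll use the collar fit (0.457,-0.167).

```bash
python3 -m inch '[[-0.04,-0.2,0.03,0,0,0],[-0.07,-0.42,0.06,0,0,0],[-0.07,-0.42,0.06,0,0,0],[-0.07,-0.42,0.07,0,0,0],[-0.07,-0.42,0.07,0,0,0],[-0.07,-0.42,0.07,0,0,0],[-0.07,-0.42,0.07,0,0,0],[-0.07,-0.42,0.07,0,0,0],[-0.07,-0.42,0.07,0,0,0],[-0.05,-0.2,0.06,0,0,0],[0,-0.06,0,0,0,0],[0,0,0,0,0,0]]'; python3 - <<'E'
from h import *
delta([.457,-.167,.179])
E
```

```text
clock: 3.95
ee_pos: [0.4557, -0.1653, 0.2397]
ee_rot: [-0.355, -3.121, -0.0]
wrist_force: [0.7, 0.3, 0.3]
width: 0.0879
gripper_force: 0.0
ee [ 0.4557 -0.1653  0.2397] dz tilt [-0.0004  0.0004 -1.    ] dworld [ 0.0013 -0.0017 -0.0607] -> total tool units [-0.0168 -0.0143  0.6069]
```

```bash
python3 -m inch '[[-0.02,-0.01,0.15,0,0,0],[0,0,0.25,0,0,0],[0,0,0.15,0,0,0],[0,0,0.06,0,0,0],[0,0,0,0,0,0]]'; python3 -m inch '[[0,0,0,0,0,0],[0,0,0,0,0,0],[0,0,0,0,0,0],[0,0,0,0,0,0],[0,0,0,0,0,0],[0,0,0,0,0,0],[0,0,0,0,0,0]]' -1 15
```

```text
clock: 4.45
ee_pos: [0.4574, -0.165, 0.1784]
ee_rot: [-0.35, -3.121, -0.001]
wrist_force: [0.3, -0.4, -0.2]
width: 0.0877
gripper_force: 0.0
clock: 5.15
ee_pos: [0.4576, -0.1665, 0.1787]
ee_rot: [0.353, 3.122, -0.0]
wrist_force: [0.2, -0.6, 0.8]
width: 0.0351
gripper_force: 0.0
```

```bash
python3 -m inch '[[0,0,0,0,0,0],[0,0,0,0,0,0],[0,0,0,0,0,0],[0,0,0,0,0,0]]' -1 15;  python3 -m inch '[[0,0,-0.2,0,0,0],[0,0,-0.4,0,0,0],[0,0,-0.4,0,0,0],[0,0,-0.2,0,0,0],[0,0,0,0,0,0]]'; python3 - <<'E'
from h import *
c=robot.camera("top");s=robot.camera("side");save(c,"t1.png")
cv2.imwrite("pics/s1.png",cv2.resize(cv2.cvtColor(s["img"][130:330,180:420],cv2.COLOR_RGB2BGR),(720,600),interpolation=cv2.INTER_CUBIC))
for q in("pin",):
  for k in(c,s): print([(np.array(x["location"]),x["p"]) for x in robot.landmark_of(k,q)[:2]])
delta([.5492,.0766,.305])
E
```

```text
clock: 5.55
ee_pos: [0.4576, -0.1664, 0.1787]
ee_rot: [-0.352, -3.122, 0.0]
wrist_force: [-0.5, -0.1, 0.4]
width: 0.0277
gripper_force: 15.0
clock: 6.05
ee_pos: [0.4592, -0.1671, 0.3015]
ee_rot: [0.352, 3.116, -0.004]
wrist_force: [1.1, 0.0, -0.9]
width: 0.0278
gripper_force: 15.0
[]
[(array([ 0.4599, -0.1677,  0.1262]), 0.74)]
ee [ 0.4567 -0.1659  0.2969] dz tilt [-0.0029  0.0014 -1.    ] dworld [0.0925 0.2425 0.0081] -> total tool units [-0.3612  2.5698 -0.0797]
```

View pics/s1.png

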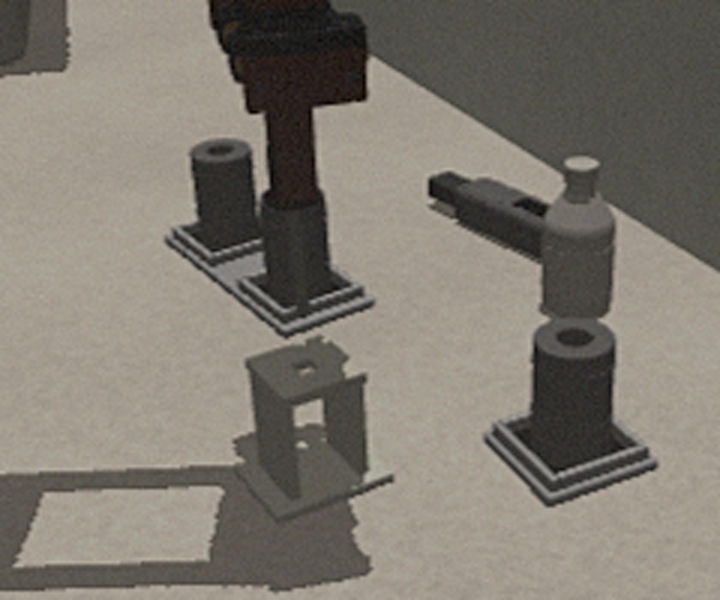

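The side view shows the pin held upright with its shaft at crop (303,300), clear of the empty stand. I'll move to holder_b.

```bash
python3 -m inch '[[-0.03,0.15,-0.05,0,0,0],[-0.05,0.35,0,0,0,0],[-0.05,0.4,0,0,0,0],[-0.05,0.4,0,0,0,0],[-0.05,0.4,0,0,0,0],[-0.05,0.4,0,0,0,0],[-0.05,0.27,0,0,0,0],[-0.03,0.15,0,0,0,0],[0,0.05,0,0,0,0],[0,0,0,0,0,0],[0,0,0,0,0,0]]'; python3 - <<'E'
from h import *
c=robot.camera("top");s=robot.camera("side");c
save(c,"t2.png")
cv2.imwrite("pics/s2.png",cv2.resize(cv2.cvtColor(s["img"][100:250,180:380],cv2.COLOR_RGB2BGR),(800,600),interpolation=cv2.INTER_CUBIC))
m=[np.array(robot.sense()["ee_pos"])];print(m)
print([(np.array(x["location"]),x["p"]) for x in robot.landmark_of(s,"pin")[:2]],proj(s,[.5492,.0766,.134])-[180,100])
delta([.5492,.0766,.25])
E
```

```text
clock: 7.35
ee_pos: [0.5494, 0.0751, 0.3032]
ee_rot: [-0.353, -3.12, 0.001]
wrist_force: [0.4, 0.3, -1.2]
width: 0.0277
gripper_force: 15.0
[array([0.5496, 0.075 , 0.3036])]
[(array([0.5531, 0.0734, 0.1271]), 0.66)] [95.1404 81.8012]
ee [0.5497 0.0751 0.3037] dz tilt [-0.0003 -0.0004 -1.    ] dworld [-0.0005  0.0015 -0.0537] -> total tool units [0.0082 0.0141 0.5365]
```

View pics/s2.png

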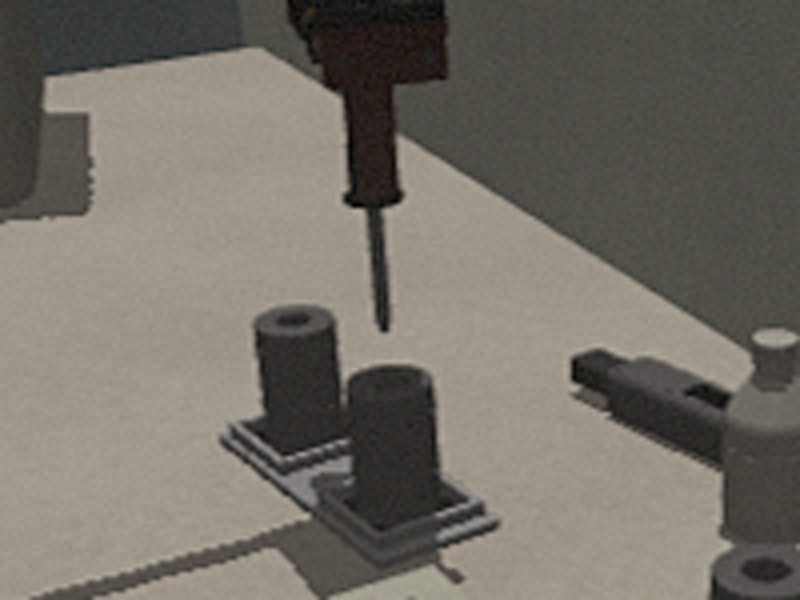

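The tip is at crop (385,328), centred within about 2 mm over holder_b's bore at (392,378). I'll lower it in stages.

```bash
python3 -m inch '[[0.02,0.02,0.15,0,0,0],[0,0,0.2,0,0,0],[0,0,0.2,0,0,0],[0,0,0.2,0,0,0],[0,0,0.15,0,0,0],[0,0,0.05,0,0,0],[0,0,0,0,0,0]]'; python3 -m inch '[[0,0,0.03,0,0,0],[0,0,0.03,0,0,0],[0,0,0.03,0,0,0],[0,0,0.03,0,0,0],[0,0,0,0,0,0]]'
```

```text
clock: 8.2
ee_pos: [0.5481, 0.078, 0.2083]
ee_rot: [-0.353, -3.12, 0.001]
wrist_force: [0.3, 0.4, -1.2]
width: 0.0277
gripper_force: 15.0
clock: 8.7
ee_pos: [0.5487, 0.0786, 0.1967]
ee_rot: [0.352, 3.121, -0.0]
wrist_force: [0.6, -0.2, -0.5]
width: 0.0277
gripper_force: 15.0
```

```bash
python3 -m inch '[[0,0,0.02,0,0,0],[0,0,0.02,0,0,0],[0,0,0,0,0,0]]'; python3 -m inch '[[0,0,0.015,0,0,0],[0,0,0.015,0,0,0],[0,0,0,0,0,0]]'
```

```text
clock: 9.0
ee_pos: [0.5509, 0.0784, 0.1951]
ee_rot: [0.351, 3.116, 0.0]
wrist_force: [-0.6, -0.4, 15.3]
width: 0.0279
gripper_force: 15.0
clock: 9.3
ee_pos: [0.552, 0.0782, 0.1931]
ee_rot: [0.351, 3.113, 0.0]
wrist_force: [-0.4, -0.9, 18.8]
width: 0.0276
gripper_force: 15.0
```

It meets resistance at the sound depth (TCP ≈ 0.196). I'll lift out and test holder_a.

```bash
python3 -m inch '[[0,0,-0.15,0,0,0],[0,0,-0.3,0,0,0],[0,0,-0.35,0,0,0],[0,0,-0.25,0,0,0],[0,0,-0.1,0,0,0],[0,0,0,0,0,0],[0,0,0,0,0,0]]';python3 - <<'E'
from h import *
delta([.5333,.2036,.305])
E
```

```text
clock: 10.0
ee_pos: [0.5479, 0.0785, 0.3035]
ee_rot: [-0.352, -3.12, 0.0]
wrist_force: [-0.2, -0.5, -1.8]
width: 0.0277
gripper_force: 15.0
ee [0.5479 0.0785 0.3035] dz tilt [-0.0017 -0.0001 -1.    ] dworld [-0.0146  0.1251  0.0015] -> total tool units [ 0.4209  1.1867 -0.015 ]
```

```bash
python3 -m inch '[[0.06,0.2,0,0,0,0],[0.12,0.35,0,0,0,0],[0.12,0.33,0,0,0,0],[0.08,0.2,0,0,0,0],[0.04,0.11,0,0,0,0],[0,0,0,0,0,0],[0,0,0,0,0,0]]'; python3 - <<'E'
from h import *
s=robot.camera("side")
cv2.imwrite("pics/s3.png",cv2.resize(cv2.cvtColor(s["img"][90:240,170:370],cv2.COLOR_RGB2BGR),(800,600),interpolation=cv2.INTER_CUBIC))
e=np.array(robot.sense()["ee_pos"])
print((proj(s,e-[0,0,.171])-[170,90])*4,(proj(s,e-[0,0,.171-.084])-[170,90])*4, (proj(s,e-[0,0,.171]+[.003,0,0])-proj(s,e-[0,0,.171]))*4,(proj(s,e-[0,0.003,.171])-proj(s,e-[0,0,.171]))*4)
delta([.5333,.2036,.305])
E
```

```text
clock: 10.7
ee_pos: [0.5339, 0.2032, 0.3037]
ee_rot: [-0.352, -3.121, 0.002]
wrist_force: [-0.4, -0.5, -0.6]
width: 0.0277
gripper_force: 15.0
[326.7334 310.17  ] [313.2055 186.233 ] [ 4.262  -0.8413] [1.5466 1.3832]
ee [0.5341 0.203  0.304 ] dz tilt [-0.001 -0.001 -1.   ] dworld [-0.0008  0.0006  0.001 ] -> total tool units [ 0.0091  0.0045 -0.0099]
```

View pics/s3.png

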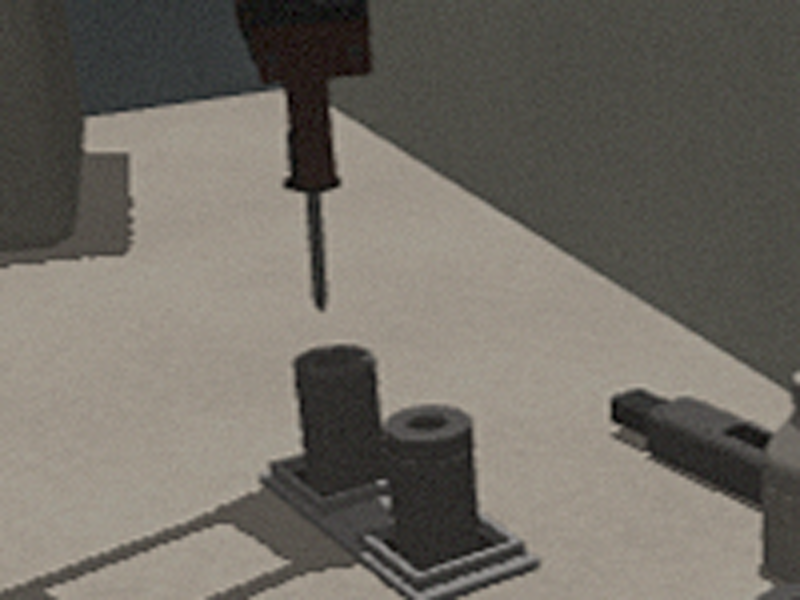

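Tip at crop (321,308) against an expected (327,310), so the pin tilted about 2.3° in the pads when it touched bottom. I'll straighten it by tilting the tool, then lower into holder_a, whose bore is at (337,357).

```bash
python3 -m inch '[[0.033,0.005,0,0,-0.0127,0],[0,0,0,0,0,0],[0,0,0,0,0,0]]'; python3 - <<'E'
from h import *
s=robot.camera("side");st=robot.sense();e=np.array(st["ee_pos"]);M=R.from_rotvec(st["ee_rot"]).as_matrix()
print(e,M[:,2])
g=s["img"].astype(int).mean(2)
# shaft: darkest column centroid per row between collar and tip
tip=np.array([.5333,.2036,.133])
for z in(.14,.15,.16,.17,.18,.19,.2,.205):
    u,v=proj(s,[.5333,.2036,z]);r=int(round(v));seg=g[r,int(u)-8:int(u)+9];w=np.clip(np.median(seg)-seg-15,0,None)
    print(z,round(u,1),r,round((w*np.arange(int(u)-8,int(u)+9)).sum()/max(w.sum(),1),1),int(w.max()))
E
```

```text
clock: 11.05
ee_pos: [0.531, 0.2043, 0.3047]
ee_rot: [0.349, 3.083, -0.007]
wrist_force: [0.8, -0.8, -1.4]
width: 0.0274
gripper_force: 15.0
[0.5312 0.2044 0.3047] [ 0.0384 -0.009  -0.9992]
0.14 251.0 165 250.8 100
0.15 250.7 161 250.5 100
0.16 250.3 158 250.0 89
0.17 249.9 154 249.7 92
0.18 249.5 150 249.3 97
0.19 249.0 147 249.0 98
0.2 248.6 143 248.6 89
0.205 248.4 141 248.4 96
```

The pin is now vertical and lined up with the bore.

```bash
python3 -m inch '[[0.006,0,0.15,0,0,0],[0.008,0,0.2,0,0,0],[0.008,0,0.2,0,0,0],[0.008,0,0.2,0,0,0],[0.006,0,0.15,0,0,0],[0.004,0,0.1,0,0,0],[0,0,0,0,0,0]]'; python3 -m inch '[[0.001,0,0.03,0,0,0],[0.001,0,0.03,0,0,0],[0.001,0,0.03,0,0,0],[0.001,0,0.03,0,0,0],[0.001,0,0.02,0,0,0],[0,0,0,0,0,0]]'
```

```text
clock: 11.8
ee_pos: [0.5306, 0.2046, 0.2033]
ee_rot: [0.349, 3.085, -0.009]
wrist_force: [-0.2, -0.6, -0.6]
width: 0.0277
gripper_force: 15.0
clock: 12.4
ee_pos: [0.5309, 0.2051, 0.1903]
ee_rot: [0.348, 3.083, -0.007]
wrist_force: [-1.2, -0.3, -1.1]
width: 0.0277
gripper_force: 15.0
```

```bash
python3 -m inch '[[0.001,0,0.02,0,0,0],[0.001,0,0.02,0,0,0],[0.001,0,0.01,0,0,0],[0,0,0,0,0,0]]'; python3 -m inch '[[0,0,0.01,0,0,0],[0,0,0.01,0,0,0],[0,0,0,0,0,0]]'
```

```text
clock: 12.8
ee_pos: [0.5308, 0.2051, 0.1854]
ee_rot: [0.348, 3.083, -0.007]
wrist_force: [-0.4, 0.4, -1.5]
width: 0.0278
gripper_force: 15.0
clock: 13.1
ee_pos: [0.531, 0.2051, 0.1834]
ee_rot: [0.348, 3.083, -0.007]
wrist_force: [-0.4, 0.1, -0.7]
width: 0.0275
gripper_force: 15.0
```

```bash
python3 -m inch '[[0,0,0.01,0,0,0],[0,0,0.01,0,0,0],[0,0,0,0,0,0]]';python3 -m inch '[[0,0,0.01,0,0,0],[0,0,0,0,0,0]]'
```

```text
clock: 13.4
ee_pos: [0.5312, 0.2051, 0.182]
ee_rot: [0.348, 3.082, -0.007]
wrist_force: [-1.0, -0.7, 4.0]
width: 0.0279
gripper_force: 15.0
clock: 13.6
ee_pos: [0.5314, 0.2051, 0.1819]
ee_rot: [0.348, 3.081, -0.007]
wrist_force: [-3.4, -1.0, 12.7]
width: 0.0276
gripper_force: 15.0
```

Force rises at TCP 0.182, which is the collar on the rim, so holder_a is the worn one. I'll release, straighten the tool and view.

```bash
python3 -m inch '[[0,0,0,0,0,0],[0,0,0,0,0,0],[0,0,0,0,0,0],[0,0,0,0,0,0],[0,0,0,0,0,0],[0,0,0,0,0,0],[0,0,-0.1,0,0,0],[0,0,-0.1,0,0.0127,0],[0,0,0,0,0,0],[0,0,0,0,0,0]]' 1; python3 - <<'E'
from h import *
s=robot.camera("side")
cv2.imwrite("pics/s4.png",cv2.resize(cv2.cvtColor(s["img"][110:260,170:370],cv2.COLOR_RGB2BGR),(800,600),interpolation=cv2.INTER_CUBIC))
print((proj(s,[.5333,.2036,.133])-[170,110])*4,(proj(s,[.5333,.2036,.098])-[170,110])*4)
delta([.5333,.2036,.142])
E
```

```text
clock: 14.6
ee_pos: [0.5308, 0.2052, 0.2009]
ee_rot: [0.353, 3.12, 0.0]
wrist_force: [-0.9, -0.2, -0.1]
width: 0.0879
gripper_force: 0.0
[325.2881 230.1091] [330.6605 279.133 ]
ee [0.5303 0.2052 0.2005] dz tilt [ 0.0006 -0.0003 -1.    ] dworld [ 0.003  -0.0016 -0.0585] -> total tool units [-0.0323 -0.0087  0.585 ]
```

View pics/s4.png

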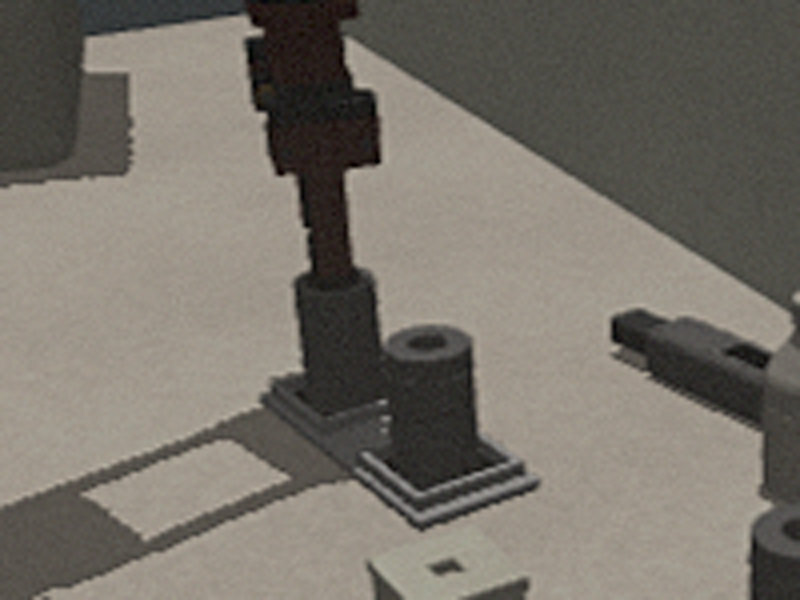

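The pin is hidden behind a finger, and everything still stands. Next I'll grasp the tagged holder around its upper part.

```bash
python3 -m inch '[[-0.032,-0.008,0.1,0,0,0],[0,0,0.2,0,0,0],[0,0,0.17,0,0,0],[0,0,0.1,0,0,0],[0,0,0.015,0,0,0],[0,0,0,0,0,0]]'; python3 -m inch '[[0,0,0,0,0,0],[0,0,0,0,0,0],[0,0,0,0,0,0],[0,0,0,0,0,0],[0,0,0,0,0,0],[0,0,0,0,0,0],[0,0,0,0,0,0]]' -1 30
```

```text
clock: 15.25
ee_pos: [0.5332, 0.2037, 0.1416]
ee_rot: [-0.352, -3.121, 0.001]
wrist_force: [-0.9, 0.6, 0.3]
width: 0.0875
gripper_force: 0.0
clock: 15.95
ee_pos: [0.534, 0.2042, 0.1426]
ee_rot: [0.352, 3.12, 0.001]
wrist_force: [1.6, 2.4, 5.4]
width: 0.0563
gripper_force: 30.0
```

```bash
python3 -m inch '[[0,0,-0.1,0,0,0],[0,0,-0.25,0,0,0],[0,0,-0.35,0,0,0],[0,0,-0.35,0,0,0],[0,0,-0.15,0,0,0],[0,0,-0.05,0,0,0],[0,0,0,0,0,0],[0,0,0,0,0,0]]'; python3 - <<'E'
from h import *
s=robot.camera("side")
cv2.imwrite("pics/s5.png",cv2.resize(cv2.cvtColor(s["img"][80:230,170:370],cv2.COLOR_RGB2BGR),(800,600),interpolation=cv2.INTER_CUBIC))
delta([.47,-.03,.265])
E
```

```text
clock: 16.75
ee_pos: [0.5322, 0.2034, 0.2656]
ee_rot: [-0.352, -3.119, 0.002]
wrist_force: [0.1, 0.2, -3.9]
width: 0.0566
gripper_force: 30.0
ee [0.5322 0.2034 0.2654] dz tilt [-0.0033 -0.0011 -1.    ] dworld [-0.0622 -0.2334 -0.0004] -> total tool units [ 0.0864 -2.4138  0.009 ]
```

View pics/s5.png

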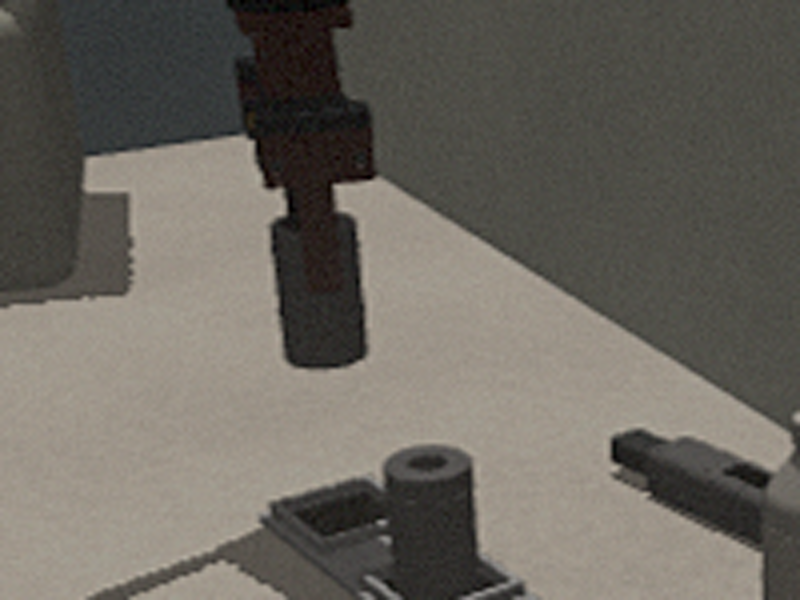

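The tagged holder is lifted upright, and the empty pocket shows at crop (340,515). I'll set it down on open table at (0.47,-0.03).

```bash
python3 -m inch '[[0,-0.11,0,0,0,0],[0.01,-0.25,0,0,0,0],[0.01,-0.35,0,0,0,0],[0.01,-0.35,0,0,0,0],[0.01,-0.35,0,0,0,0],[0.01,-0.35,0,0,0,0],[0.01,-0.3,0,0,0,0],[0.01,-0.2,0,0,0,0],[0.01,-0.1,0,0,0,0],[0,-0.05,0,0,0,0],[0,0,0,0,0,0]]'; python3 -m inch '[[0,0,0.15,0,0,0],[0,0,0.3,0,0,0],[0,0,0.3,0,0,0],[0,0,0.25,0,0,0],[0,0,0.15,0,0,0],[0,0,0.08,0,0,0],[0,0,0.03,0,0,0],[0,0,0,0,0,0]]'
```

```text
clock: 17.9
ee_pos: [0.4716, -0.0295, 0.2668]
ee_rot: [-0.353, -3.121, -0.0]
wrist_force: [0.4, 0.8, -3.2]
width: 0.0567
gripper_force: 30.0
clock: 18.7
ee_pos: [0.4722, -0.029, 0.1412]
ee_rot: [0.351, 3.122, -0.0]
wrist_force: [0.2, -0.7, -2.7]
width: 0.0563
gripper_force: 30.0
```

```bash
python3 -m inch '[[0,0,0.02,0,0,0],[0,0,0.02,0,0,0],[0,0,0.02,0,0,0],[0,0,0,0,0,0]]'; python3 -m inch '[[0,0,0.01,0,0,0],[0,0,0,0,0,0]]'
```

```text
clock: 19.1
ee_pos: [0.4718, -0.0294, 0.1351]
ee_rot: [0.353, 3.122, -0.0]
wrist_force: [0.1, 0.1, -2.8]
width: 0.0564
gripper_force: 30.0
clock: 19.3
ee_pos: [0.472, -0.0294, 0.1346]
ee_rot: [0.352, 3.121, -0.0]
wrist_force: [-0.4, 0.8, 4.0]
width: 0.0563
gripper_force: 30.0
```

```bash
python3 -m inch '[[0,0,0,0,0,0],[0,0,0,0,0,0],[0,0,0,0,0,0],[0,0,0,0,0,0],[0,0,-0.15,0,0,0],[0,0,-0.35,0,0,0],[0,0,-0.4,0,0,0],[0,0,-0.3,0,0,0],[0,0,-0.1,0,0,0],[0,0,0,0,0,0]]' 1; python3 - <<'E'
from h import *
c=robot.camera("top");s=robot.camera("side")
for k in(c,s): print(fit(k,proj(k,[.624,-.234,.098]),.098,.028),fit(k,proj(k,[.472,-.0294,.090]),.090,.028),fit(k,proj(k,[.472,-.0294,.125]),.125,.014))
print([[(np.array(x["location"]),round(x["p"],2)) for x in robot.landmark_of(k,q)[:3]] for q in("pin","pocket_a","cradle_pocket") for k in(c,s)])
cv2.imwrite("pics/s6.png",np.hstack([cv2.resize(cv2.cvtColor(k["img"][v:v+150,u:u+100],cv2.COLOR_RGB2BGR),(400,600),interpolation=cv2.INTER_CUBIC) for k,u,v in((s,230,150),(c,240,210))]))
delta([.624,-.234,.26])
E
```

```text
clock: 20.3
ee_pos: [0.4726, -0.0295, 0.2651]
ee_rot: [0.352, 3.119, -0.001]
wrist_force: [-0.5, -0.7, 1.1]
width: 0.0875
gripper_force: 0.0
(array([ 0.624, -0.234,  0.098]), np.float32(52.32858)) (array([ 0.4755, -0.0224,  0.09  ]), np.float32(5.246548)) (array([ 0.4595, -0.0204,  0.125 ]), np.float32(9.961346))
(array([ 0.6155, -0.248 ,  0.098 ]), np.float32(41.073498)) (array([ 0.466 , -0.0359,  0.09  ]), np.float32(14.394148)) (array([ 0.4655, -0.0454,  0.125 ]), np.float32(7.443319))
[[(array([ 0.6241, -0.2306,  0.0052]), 0.42)], [], [(array([0.5324, 0.2037, 0.0081]), 0.96), (array([ 0.4558, -0.1634,  0.0004]), 0.65)], [(array([0.5511, 0.0795, 0.0113]), 0.8), (array([0.5282, 0.2072, 0.0051]), 0.71)], [(array([ 0.6314, -0.2278,  0.0053]), 0.75)], [(array([ 0.6226, -0.2311,  0.0098]), 0.91)]]
ee [ 0.4714 -0.0293  0.263 ] dz tilt [-0.002   0.0003 -1.    ] dworld [ 0.1526 -0.2047 -0.003 ] -> total tool units [-1.9444 -1.6552  0.0267]
```

View pics/s6.png

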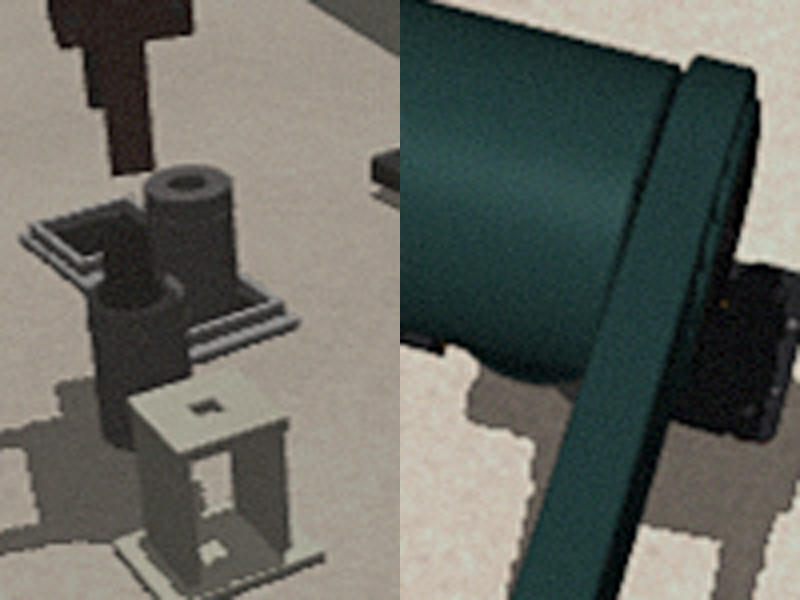

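The side crop shows the tagged holder upright on the table, the pin's grip at (130,255) with its collar down on the rim. Next is the spare.

```bash
python3 -m inch '[[-0.1,-0.09,0,0,0,0],[-0.28,-0.24,0,0,0,0],[-0.3,-0.26,0,0,0,0],[-0.3,-0.26,0,0,0,0],[-0.3,-0.26,0,0,0,0],[-0.3,-0.25,0,0,0,0],[-0.2,-0.17,0,0,0,0],[-0.1,-0.08,0,0,0,0],[-0.06,-0.05,0,0,0,0],[0,0,0,0,0,0],[0,0,0,0,0,0]]'; python3 - <<'E'
from h import *
delta([.624,-.2335,.138])
E
```

```text
clock: 21.8
ee_pos: [0.6233, -0.2335, 0.2639]
ee_rot: [-0.351, -3.121, -0.001]
wrist_force: [-0.1, 0.5, -1.1]
width: 0.0879
gripper_force: 0.0
ee [ 0.6233 -0.2335  0.2639] dz tilt [-0.001   0.0007 -1.    ] dworld [ 0.0007  0.     -0.1259] -> total tool units [-0.0087  0.0014  1.2592]
```

```bash
python3 -m inch '[[0,0,0.15,0,0,0],[0,0,0.3,0,0,0],[0,0,0.3,0,0,0],[0,0,0.25,0,0,0],[0,0,0.15,0,0,0],[0,0,0.08,0,0,0],[0,0,0,0,0,0],[0,0,0,0,0,0]]'; python3 -m inch '[[0,0,0,0,0,0],[0,0,0,0,0,0],[0,0,0,0,0,0],[0,0,0,0,0,0],[0,0,0,0,0,0],[0,0,0,0,0,0],[0,0,0,0,0,0]]' -1 30; python3 -m inch '[[0,0,-0.1,0,0,0],[0,0,-0.25,0,0,0],[0,0,-0.35,0,0,0],[0,0,-0.35,0,0,0],[0,0,-0.15,0,0,0],[0,0,-0.05,0,0,0],[0,0,0,0,0,0],[0,0,0,0,0,0]]'; python3 - <<'E'
from h import *
delta([.5315,.204,.265])
E
```

```text
clock: 22.6
ee_pos: [0.6245, -0.2346, 0.1419]
ee_rot: [0.352, 3.12, -0.001]
wrist_force: [0.5, -0.1, -0.6]
width: 0.0881
gripper_force: 0.0
clock: 23.3
ee_pos: [0.6241, -0.2343, 0.1415]
ee_rot: [0.352, 3.121, 0.0]
wrist_force: [-0.4, 2.4, 4.7]
width: 0.0562
gripper_force: 30.0
clock: 24.1
ee_pos: [0.623, -0.2341, 0.2641]
ee_rot: [-0.352, -3.119, -0.001]
wrist_force: [0.1, -0.6, -1.4]
width: 0.0559
gripper_force: 30.0
ee [ 0.623  -0.2341  0.2641] dz tilt [-0.003   0.0013 -1.    ] dworld [-0.0915  0.4381  0.0009] -> total tool units [ 1.8682  4.0664 -0.0007]
```

```bash
python3 -m inch '[[0.09,0.2,0,0,0,0],[0.16,0.36,0,0,0,0],[0.16,0.36,0,0,0,0],[0.16,0.36,0,0,0,0],[0.16,0.36,0,0,0,0],[0.16,0.36,0,0,0,0],[0.16,0.36,0,0,0,0],[0.16,0.36,0,0,0,0],[0.16,0.36,0,0,0,0],[0.16,0.36,0,0,0,0],[0.16,0.35,0,0,0,0],[0.1,0.15,0,0,0,0]]'; python3 -m inch '[[0.05,0.08,0,0,0,0],[0.02,0.04,0,0,0,0],[0,0,0,0,0,0],[0,0,0,0,0,0]]'; python3 - <<'E'
from h import *
delta([.532,.204,.15])
E
```

```text
clock: 25.3
ee_pos: [0.5348, 0.193, 0.2647]
ee_rot: [-0.348, -3.119, -0.001]
wrist_force: [0.9, -1.3, -2.0]
width: 0.0563
gripper_force: 30.0
clock: 25.7
ee_pos: [0.5333, 0.202, 0.2658]
ee_rot: [-0.354, -3.122, 0.001]
wrist_force: [0.0, 0.1, -1.6]
width: 0.0563
gripper_force: 30.0
ee [0.5333 0.202  0.2658] dz tilt [-0.0002 -0.0006 -1.    ] dworld [-0.0013  0.002  -0.1158] -> total tool units [0.017  0.0174 1.1583]
```

```bash
python3 -m inch '[[0.017,0.017,0.15,0,0,0],[0,0,0.3,0,0,0],[0,0,0.3,0,0,0],[0,0,0.2,0,0,0],[0,0,0.12,0,0,0],[0,0,0.08,0,0,0],[0,0,0.04,0,0,0],[0,0,0,0,0,0]]'; python3 -m inch '[[0,0,0.015,0,0,0],[0,0,0.015,0,0,0],[0,0,0,0,0,0]]'
```

```text
clock: 26.5
ee_pos: [0.5322, 0.2047, 0.1472]
ee_rot: [0.353, 3.121, 0.0]
wrist_force: [0.4, -0.1, -2.6]
width: 0.0562
gripper_force: 30.0
clock: 26.8
ee_pos: [0.532, 0.2049, 0.1444]
ee_rot: [0.352, 3.121, 0.0]
wrist_force: [-0.7, 0.1, -2.7]
width: 0.0562
gripper_force: 30.0
```

```bash
python3 -m inch '[[0,0,0.015,0,0,0],[0,0,0.01,0,0,0],[0,0,0,0,0,0]]'; python3 -m inch '[[0,0,0.01,0,0,0],[0,0,0,0,0,0]]'
```

```text
clock: 27.1
ee_pos: [0.5318, 0.2049, 0.1415]
ee_rot: [0.352, 3.122, -0.0]
wrist_force: [0.1, 0.7, -2.2]
width: 0.0563
gripper_force: 30.0
clock: 27.3
ee_pos: [0.5319, 0.2049, 0.1414]
ee_rot: [0.352, 3.121, -0.0]
wrist_force: [-2.0, -0.0, 7.0]
width: 0.0561
gripper_force: 30.0
```

The spare is on the pocket floor. I'll release it and go back for the tagged holder.

```bash
python3 -m inch '[[0,0,0,0,0,0],[0,0,0,0,0,0],[0,0,0,0,0,0],[0,0,0,0,0,0],[0,0,-0.15,0,0,0],[0,0,-0.35,0,0,0],[0,0,-0.4,0,0,0],[0,0,-0.25,0,0,0],[0,0,-0.1,0,0,0],[0,0,0,0,0,0]]' 1;  python3 -m inch '[[0,-0.13,0,0,0,0],[0.01,-0.25,0,0,0,0],[0.01,-0.35,0,0,0,0],[0.01,-0.35,0,0,0,0],[0.01,-0.35,0,0,0,0],[0.01,-0.35,0,0,0,0],[0.01,-0.3,0,0,0,0],[0.01,-0.2,0,0,0,0],[0.01,-0.1,0,0,0,0],[0,-0.04,0,0,0,0],[0,0,0,0,0,0],[0,0,0,0,0,0]]'; python3 - <<'E'
from h import *
c=robot.camera("top")
print(fit(c,proj(c,[.532,.2045,.098]),.098,.028),fit(c,proj(c,[.5492,.0766,.098]),.098,.028))
print([(np.array(x["location"]),round(x["p"],2)) for x in robot.landmark_of(c,"cradle_pocket")[:3]+robot.landmark_of(c,"cradle")[:3]])
save(c,"t7.png")
delta([.472,-.0294,.138])
E
```

```text
clock: 28.3
ee_pos: [0.5325, 0.205, 0.2666]
ee_rot: [0.352, 3.119, 0.001]
wrist_force: [-0.3, 0.7, -0.1]
width: 0.0878
gripper_force: 0.0
clock: 29.5
ee_pos: [0.4701, -0.0287, 0.2652]
ee_rot: [-0.352, -3.121, -0.0]
wrist_force: [-0.2, 0.3, 0.5]
width: 0.0877
gripper_force: 0.0
(array([0.532 , 0.2025, 0.098 ]), np.float32(74.96093)) (array([0.5582, 0.0641, 0.098 ]), np.float32(3.685196))
[(array([ 0.6271, -0.2304,  0.0057]), 0.76), (array([ 0.626 , -0.2299, -0.001 ]), 0.71)]
ee [ 0.4702 -0.0286  0.2655] dz tilt [-0.  0. -1.] dworld [ 0.0018 -0.0008 -0.1275] -> total tool units [-0.019  -0.0041  1.2752]
```

```bash
python3 -m inch '[[-0.019,-0.005,0.15,0,0,0],[0,0,0.3,0,0,0],[0,0,0.3,0,0,0],[0,0,0.25,0,0,0],[0,0,0.15,0,0,0],[0,0,0.08,0,0,0],[0,0,0.06,0,0,0],[0,0,0,0,0,0]]'; python3 -m inch '[[0,0,0,0,0,0],[0,0,0,0,0,0],[0,0,0,0,0,0],[0,0,0,0,0,0],[0,0,0,0,0,0],[0,0,0,0,0,0],[0,0,0,0,0,0]]' -1 30
```

```text
clock: 30.45
ee_pos: [0.4719, -0.03, 0.1364]
ee_rot: [-0.352, -3.122, 0.0]
wrist_force: [0.1, -1.0, -0.1]
width: 0.0877
gripper_force: 0.0
clock: 31.15
ee_pos: [0.4721, -0.0302, 0.1369]
ee_rot: [0.352, 3.121, 0.0]
wrist_force: [0.7, 2.2, 6.4]
width: 0.0567
gripper_force: 30.0
```

```bash
python3 -m inch '[[0,0,-0.1,0,0,0],[0,0,-0.25,0,0,0],[0,0,-0.35,0,0,0],[0,0,-0.35,0,0,0],[0,0,-0.15,0,0,0],[0,0,-0.05,0,0,0],[0,0,0,0,0,0]]';python3 -m inch '[[-0.1,-0.09,0,0,0,0],[-0.28,-0.24,0,0,0,0],[-0.3,-0.26,0,0,0,0],[-0.3,-0.25,0,0,0,0],[-0.3,-0.25,0,0,0,0],[-0.3,-0.24,0,0,0,0],[-0.2,-0.16,0,0,0,0],[-0.1,-0.08,0,0,0,0],[-0.06,-0.04,0,0,0,0],[0,0,0,0,0,0],[0,0,0,0,0,0]]'; python3 - <<'E'
from h import *
delta([.6255,-.2315,.150])
E
```

```text
clock: 31.85
ee_pos: [0.4715, -0.0303, 0.2618]
ee_rot: [0.352, 3.122, -0.001]
wrist_force: [-0.7, 0.5, -3.3]
width: 0.0566
gripper_force: 30.0
clock: 32.95
ee_pos: [0.6242, -0.2294, 0.261]
ee_rot: [-0.351, -3.12, -0.001]
wrist_force: [-0.1, -0.0, -3.9]
width: 0.0563
gripper_force: 30.0
ee [ 0.6242 -0.2294  0.261 ] dz tilt [-0.0018  0.001  -1.    ] dworld [ 0.0013 -0.0021 -0.111 ] -> total tool units [-0.02   -0.0185  1.1101]
```

```bash
python3 -m inch '[[-0.02,-0.02,0.15,0,0,0],[0,0,0.3,0,0,0],[0,0,0.3,0,0,0],[0,0,0.18,0,0,0],[0,0,0.1,0,0,0],[0,0,0.05,0,0,0],[0,0,0.03,0,0,0],[0,0,0,0,0,0]]'; python3 -m inch '[[0,0,0.015,0,0,0],[0,0,0.015,0,0,0],[0,0,0.01,0,0,0],[0,0,0,0,0,0]]'
```

```text
clock: 33.75
ee_pos: [0.6269, -0.2329, 0.151]
ee_rot: [0.352, 3.121, -0.001]
wrist_force: [-0.0, -0.4, -2.6]
width: 0.0564
gripper_force: 30.0
clock: 34.15
ee_pos: [0.6265, -0.2328, 0.1466]
ee_rot: [0.352, 3.122, -0.0]
wrist_force: [0.4, 0.2, -3.4]
width: 0.0565
gripper_force: 30.0
```

```bash
python3 -m inch '[[0,0,0.015,0,0,0],[0,0,0.01,0,0,0],[0,0,0,0,0,0]]'; python3 - <<'E'
from h import *
print(robot.sense()["wrist_force"],robot.sense()["ee_pos"])
E
```

```text
clock: 34.45
ee_pos: [0.6269, -0.2329, 0.145]
ee_rot: [0.352, 3.121, -0.001]
wrist_force: [-1.0, 0.6, 4.1]
width: 0.0566
gripper_force: 30.0
[-1.05   0.645  4.144] [ 0.6269 -0.2329  0.145 ]
```

Contact at the expected height (0.145). I'll release, lift and move clear, then check.

```bash
python3 -m inch '[[0,0,0,0,0,0],[0,0,0,0,0,0],[0,0,0,0,0,0],[0,0,0,0,0,0],[0,0,-0.15,0,0,0],[0,0,-0.35,0,0,0],[0,0,-0.45,0,0,0],[0,0,-0.45,0,0,0],[0,0,-0.2,0,0,0],[0,0,0,0,0,0]]' 1; python3 -m inch '[[0.2,0.1,0,0,0,0],[0.35,0.1,0,0,0,0],[0.35,0.1,0,0,0,0],[0.35,0,0,0,0,0],[0.35,0,0,0,0,0],[0.2,0,0,0,0,0],[0,0,0,0,0,0],[0,0,0,0,0,0]]'; python3 - <<'E'
from h import *
c=robot.camera("top");s=robot.camera("side")
for q in("holder_a","holder_spare","pin","bottle","sealer","sample_box"):
  print(q,[[(np.array(x["location"]),round(x["p"],2)) for x in robot.landmark_of(k,q)[:3]] for k in(c,s)])
b=lambda k,u,v:cv2.resize(cv2.cvtColor(k["img"][v:v+150,u:u+200],cv2.COLOR_RGB2BGR),(400,300),interpolation=cv2.INTER_CUBIC)
cv2.imwrite("pics/end.png",np.vstack([np.hstack([b(s,220,150),b(c,300,160)]),np.hstack([b(c,150,190),b(s,280,200)])]))
E
```

```text
clock: 35.45
ee_pos: [0.6284, -0.2337, 0.3097]
ee_rot: [0.351, 3.113, -0.005]
wrist_force: [0.4, -0.3, 0.2]
width: 0.088
gripper_force: 0.0
clock: 36.25
ee_pos: [0.4578, -0.1634, 0.3038]
ee_rot: [-0.353, -3.122, -0.0]
wrist_force: [0.7, 0.5, 0.3]
width: 0.0882
gripper_force: 0.0
holder_a [[(array([0.55  , 0.0766, 0.003 ]), 0.69)], [(array([0.5518, 0.0732, 0.0084]), 0.86), (array([ 0.6251, -0.2323,  0.0123]), 0.6)]]
holder_spare [[(array([0.5305, 0.2044, 0.0073]), 0.93), (array([0.7793, 0.0796, 0.0002]), 0.23)], [(array([0.5319, 0.2038, 0.0037]), 0.72)]]
pin [[(array([ 0.6198, -0.2308,  0.011 ]), 0.61)], []]
bottle [[(array([ 0.7503, -0.0483, -0.0014]), 0.95)], [(array([ 0.7486, -0.0498,  0.001 ]), 0.77), (array([ 0.4571, -0.1656,  0.0003]), 0.39)]]
sealer [[(array([0.7791, 0.0818, 0.0041]), 0.89)], [(array([0.7755, 0.0787, 0.0011]), 0.56)]]
sample_box [[(array([ 0.3652, -0.4451, -0.0024]), 0.89), (array([ 0.7517, -0.0477, -0.0001]), 0.64)], [(array([ 0.3656, -0.4435,  0.    ]), 0.83)]]
```

View pics/end.png

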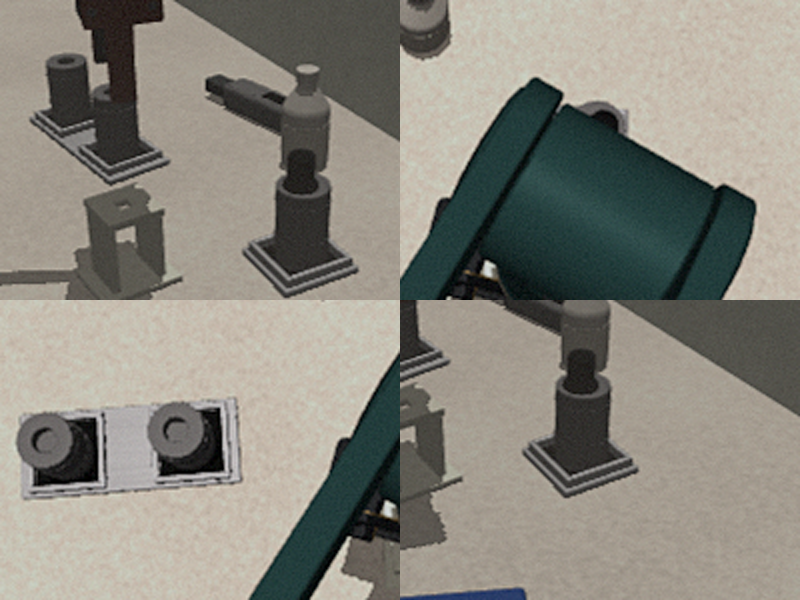

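```bash
python3 - <<'E'
from h import *
s=robot.camera("side")
for z in(.098,.101,.133,.145): print(z,(proj(s,[.6265,-.2325,z])-[220,150])*2)
g=s["img"].mean(2);u,v=proj(s,[.6265,-.2325,.133]).round().astype(int);print(v,[int(x) for x in g[v-12:v+14,u]])
E
```

```text
0.098 [302.1555 183.4326]
0.101 [302.2562 180.8594]
0.133 [303.3518 152.8528]
0.145 [303.7732 142.0796]
226 [67, 69, 66, 67, 68, 70, 65, 70, 62, 71, 53, 33, 35, 32, 34, 33, 28, 26, 34, 30, 29, 28, 31, 25, 29, 21]
```

The grip top is at the height expected with the collar on the rim (0.133 m), so the pin is fully home. I'll hand the job in.

```bash
python3 -c "
from station import robot
print(robot.sign_off())"
```

```text
the job is handed in; nothing more can be done
None
```

The worn holder was holder_a: it now stands in the cradle with the pin fully home, the spare is in pocket_a, holder_b is in its own pocket, and the job was handed in at about 36 s.

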